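# Hang the thermometer in the block heater and start it

### The arm

A 6-joint arm with a two-finger parallel gripper is mounted at the origin on a cart in front of the work surface, level with it; the furniture and walls round the work are solid. World frame = base frame: x ahead of the robot, y to its left, z up, the work surface at z = 0. Lengths are in m, angles in rad, forces in N, time in s.
With the tool pointing down it reaches from about 0.375 to 0.9 m from the base axis. Payload 3.1 kg.
Tool frame: the origin (TCP) lies between the finger pads; the fingertips stand robot.tip_extent ahead of it and the grasp point (between the pads) lies 3 mm ahead of it (robot.tip_extent is the distance from the TCP to the fingertips, in m); z points along the fingers, x is the direction in which the jaws open and shut, and the axes are right-handed (so a half turn about z gives the same grasp; the last joint's range is limited). The gripper opens to 87 mm and grips with 3 to 60 N. Pads are 19 mm wide; open, the fingers measure 117 mm over their backs; the gripper's body (75 mm by 190 mm) begins 51 mm behind the grasp point.
Start: joints at [-1.353, 0.527, 1.433, -0, 1.181, -0.178], TCP at [0.241, -0.577, 0.222] pointing down, gripper open.
Joint ranges: [-3.08, 3.08], [-0.75, 2.2], [0.22, 2.44], [-1.43, 4.57], [0, 2.65], [-2.85, 2.85]. Speed limits (rad/s): [2.79, 2.79, 3.14, 3.14, 3.14, 3.14].

### API

Orientations are given as a unit quaternion [x, y, z, w].
In Python, from rig import robot, cams gives the robot as it stands.
- The arm moves only by the tool carry_out, never from a script. Its argument "steps" is a list of rows, each a list of 3 entries, a list of its own where there are three numbers: the shift along the world's x, y, z in cm, then the turn about the world's z in degrees, then the closure, from 0 (fully open) to 1 (shut). In form: [[[dx, dy, dz], spin, fingers], ...]. A call has 1 to 10 rows; each row shifts and turns the pose as measured when the row begins; what a row does not reach is not made up. A row lasts 1/10 s, in which the tool goes at most 50 mm and 8.59 degrees, less where a joint would pass 70% of its speed; a pose out of reach is approached as far as the arm can. A call with a gripper value outside its range is refused whole. The fingers move at their own pace and stop on an object; "squeeze" is the grip in N (left out, the last holds). Time passes only in rows, so rows that do not move let the fingers close. It gives the time, the measured TCP pose, the force and the opening at its end, in the units of the state.
- robot.get_obs(): the state, without advancing time (a new reading comes with each control period).
- cams.camera(name): name is "scene" or "top" or "wrist"; returns a dict with "pixels" (384x512x3 uint8, red, green, blue), "fx", "fy", "cx", "cy" (pixels), "eye" and "rotation" of the camera in the world. Camera axes: x right, y up, looking along -z (the intrinsics and any distortion apply to the point x, -y, -z); pixel columns grow to the right and rows downward; lengths in m; the calibration is good to about 2 mm. A picture is of the moment at which its call begins. There is no depth.
- robot.hand_in(): hands the job in, once; it reports no verdict.
The state is a dict: "time": time; "q": joint angles; "joint_velocities": joint speeds; "joint_torque": joint torques, N m; "position": TCP position; "tool_rot": TCP orientation; "ft_force": force on the tool from outside, world axes, zero at the start; "moment": the same for the moment, N m; "grip_width": finger opening in m.
Only numpy, scipy, OpenCV 4.12 (cv2) and the standard library are available. Lean on these libraries where they do the work, as an engineer would, in place of code of your own. Each camera call takes 0.05 s, during which the arm holds its last target. There are 200 camera calls.

### The job

Take the stem thermometer out of its stand, lower it through the eyelet of the arm on the block heater until its collar sits flat on the eyelet, and let go of it. Then start the heating: press the round start button on the sloping console fully in and let it spring back out. Do not press the square stop button, do not drop the thermometer through the eyelet, and leave the cup, the beaker and the label roll standing where they are.

Things in the scene. Friction and masses are not known exactly. Their poses are not given: they have to be found in the camera images.
- thermometer: loose stem thermometer, 139 mm long, 0.06 kg, starts upright in the stand. Origin at the stem's free end, z along the stem to the head: steel stem 6 mm thick to z = 80 mm, black collar 24 mm across from z = 80 to 88 mm, white head 20 mm (x) by 30 mm (y) from z = 87 to 139 mm, small display on its -x face
- collar (a point): centre of the underside of the thermometer's collar, 80 mm from the stem's end; axes as the thermometer's
- stand_mouth (a point): centre of the open upper end of the thermometer stand (fixed; black round foot 72 mm across, upright aluminium tube 25 mm outside, 13 mm bore, 97 mm high); the collar rests on it at the start
- heater: fixed block heater, origin at the centre of its underside, x to its back, y to its left, z up: white housing 230 mm deep, 150 wide, 85 high, front console sloping 29 degrees; on its round plate an aluminium vial block, top 137 mm high, with three vials (tops 151 mm high). A 10 mm support rod, 225 mm high, stands at its left rear corner (x 100, y 61 mm)
- eyelet (a point): centre of the upper face of the steel eyelet, 190 mm above the worktop, at x 40, y 0 mm of the heater, axes as the heater's: a level ring 27 mm outside, 12 mm bore, 12 mm thick, on an arm from the support rod. Straight below it is a 13 mm well in the vial block; a stem hung through the ring ends inside the well, clear of its bottom
- start_top (a point): centre of the outer face of the round start button, 26 mm across, on the right half of the sloping console; it moves with the button. Its z axis points straight out of the console, 29 degrees from vertical towards the front; y is level, to the left. The button stands 14 mm proud of the console, in a steel bezel 37 mm across and 4.5 mm high
- start_button (a joint): how far the start button is pressed in: 0 out, 0.006 m fully in; a spring pushes back with 2 N at the top and 5 N at the bottom
- stop_top (a point): centre of the outer face of the square stop button, 20 mm wide, 9 mm proud, 84 mm to the left of the start button; axes as the start button's
- stop_button (a joint): how far the stop button is pressed in: 0 out, 0.003 m fully in
- cup_white: loose white specimen cup with screw lid, 60 mm across, 81 mm high; origin at the centre of its underside; a bystander
- beaker: loose empty clear beaker, 54 mm across, 68 mm high; origin at the centre of its underside; a bystander
- label_roll: loose roll of white labels standing on end, 56 mm across, 50 mm high; origin at the centre of its underside; a bystander
There are look-alikes about, which are no part of the job. Leave any green or orange look-alike of the thermometer alone.

How it is judged:
By the outcome, as a careful person would: the job done as asked, in the order asked, and still so for the second after the job is handed in, with the robot touching nothing.
It also fails if it takes over 48 s, if anything falls off the work surface, if the arm or the gripper's body presses on something with over 40 N, if the wrist force passes 120 N, or if a joint passes its speed limit or range.

## Working session

There is one attempt and no reset: what is moved stays moved. The work goes in short steps, Python scripts to look and compute and a tool call to move; the robot and the scene stay as the last step left them, time stands still between calls to the robot, and variables do not carry over. Pictures are saved under pics/ and viewed, about 8 in all and at most 12, crops included, and the job is handed in when it is done.

Besides the shell and the picture viewer there is one more tool, called after "Emit:" as a command line: name --argument value ..., lists and objects as JSON in quotes. carry_out: Moves the arm, as the interface text tells. Its arguments: {"type":"object","properties":{"steps":{"type":"array"},"squeeze":{"type":"number"}},"required":["steps"]}

```bash
mkdir -p pics; ls; python3 - <<'E'
from rig import robot, cams
import cv2,numpy as np,pickle
d={}
for n in("scene","top"):
    c=cams.camera(n);d[n]=c;cv2.imwrite(f"pics/{n}0.png",c["pixels"][:,:,::-1])
    print(n,{k:np.round(v,4).tolist() if not isinstance(v,str) else v for k,v in c.items() if k!="pixels"})
pickle.dump(d,open("c0.pkl","wb"))
o=robot.get_obs();print(o,robot.tip_extent)
E
```

```text
pics
scene {'fx': 434.4281, 'fy': 434.4281, 'cx': 261.9125, 'cy': 189.5718, 'eye': [-0.1298, -0.6773, 0.8602], 'rotation': [0.4248, -0.1642, -0.3168, 0.832]}
top {'fx': 396.9649, 'fy': 396.9649, 'cx': 259.8908, 'cy': 192.4674, 'eye': [0.3517, 0.0567, 1.2647], 'rotation': [-0.0568, 0.0518, 0.711, -0.699]}
{'time': 0.1, 'q': array([-1.35349400e+00,  5.28374236e-01,  1.43373891e+00,  1.04271086e-05,
        1.18139469e+00, -1.78486499e-01]), 'joint_velocities': array([ 0.00205708, -0.00409752, -0.00282043,  0.00131169,  0.00079798,
        0.00088586]), 'joint_torque': array([-8.22964626e-05, -4.40987277e+01, -1.77150536e+01,  6.34373166e-02,
        5.33975952e-02, -5.00215924e-05]), 'position': array([ 0.24085779, -0.57603287,  0.22098007]), 'tool_rot': array([ 8.32325424e-01, -5.54286452e-01, -6.86787183e-04, -6.67323128e-04]), 'ft_force': array([-0.31727415,  0.25942939, -0.39784241]), 'moment': array([ 0.00121131, -0.0094176 , -0.02347983]), 'grip_width': 0.08705669357594258} 0.022
```

View pics/scene0.png

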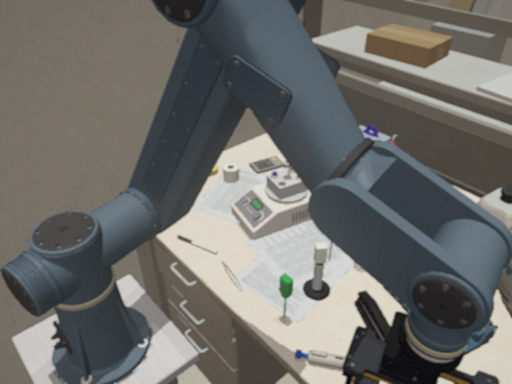

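View pics/top0.png

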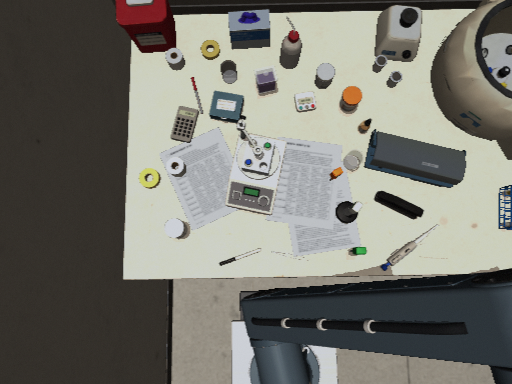

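The scene view shows the white thermometer (320,255) in its stand (316,290), the heater at (270,205) and a green decoy (286,290). The top view shows the stand at about (347,212), the heater at (255,175), the eyelet near (257,152) and the console at (250,195).

```bash
cat > h.py <<'E'
import numpy as np,cv2,pickle
from scipy.spatial.transform import Rotation as R
def ray(c,u,v):
    d=R.from_quat(c["rotation"]).apply([(u-c["cx"])/c["fx"],-(v-c["cy"])/c["fy"],-1.]);return np.array(c["eye"]),d
def onz(c,u,v,z):
    e,d=ray(c,u,v);return e+d*(z-e[2])/d[2]
def proj(c,p):
    q=R.from_quat(c["rotation"]).inv().apply(np.array(p)-c["eye"]);return np.array([c["cx"]+c["fx"]*q[0]/-q[2],c["cy"]-c["fy"]*q[1]/-q[2]])
def tri(*cuv):
    A=0;b=0
    for c,u,v in cuv:
        e,d=ray(c,u,v);d/=np.linalg.norm(d);M=np.eye(3)-np.outer(d,d);A=A+M;b=b+M@e
    return np.linalg.solve(A,b)
def crop(c,x0,y0,x1,y1,s,f):
    cv2.imwrite(f,cv2.resize(c["pixels"][y0:y1,x0:x1,::-1],None,fx=s,fy=s,interpolation=cv2.INTER_CUBIC))
E
python3 - <<'E'
from h import *
d=pickle.load(open("c0.pkl","rb"));t=d["top"];s=d["scene"]
t2=cv2.resize(t["pixels"][110:230,215:375,::-1],None,fx=5,fy=5,interpolation=cv2.INTER_CUBIC)
cv2.imwrite("pics/t_crop.png",t2)
for u,v,z in((347,212,0),(357,207,.15),(257,152,.19),(255,175,.085),(176,228,.08),(175,166,.05),(353,160,.07)):print(u,v,onz(t,u,v,z).round(3))
print(tri((t,357,207),(s,320,246)))
E
```

```text
347 212 [ 0.48  -0.213  0.   ]
357 207 [ 0.478 -0.21   0.15 ]
257 152 [0.632 0.069 0.19 ]
255 175 [0.588 0.078 0.085]
176 228 [0.432 0.316 0.08 ]
175 166 [0.629 0.329 0.05 ]
353 160 [ 0.633 -0.224  0.07 ]
[ 0.47759913 -0.20896033  0.15234382]
```

View pics/t_crop.png

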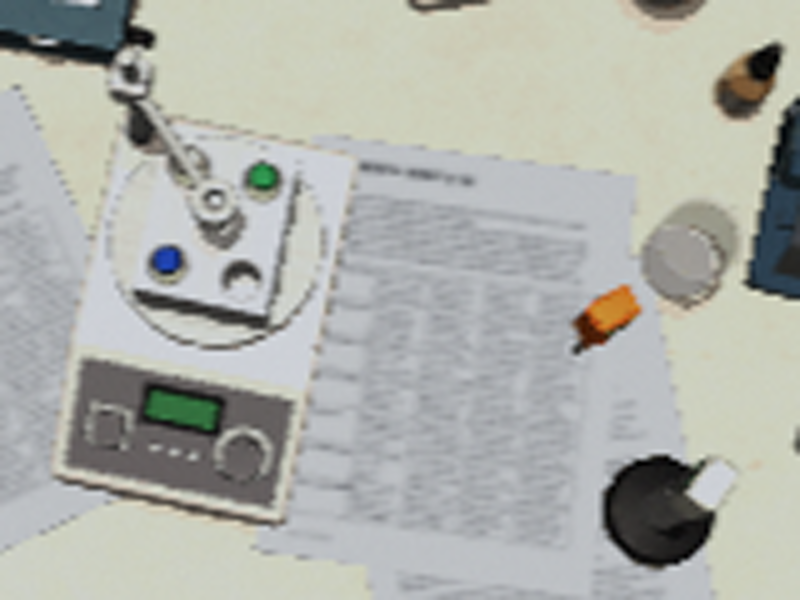

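```bash
python3 - <<'E'
from h import *
d=pickle.load(open("c0.pkl","rb"));t=d["top"];s=d["scene"]
P=lambda x,y,z:onz(t,215+x/5-.4,110+y/5-.4,z)
print("foot",P(659,510,.004)); print("headtop",P(712,487,.156))
h=[P(*c,.156) for c in((708,458),(737,468))];v=h[1]-h[0];print("20mm dir",np.degrees(np.arctan2(v[1],v[0])),np.linalg.norm(v))
h=[P(*c,.156) for c in((737,468),(712,510))];v=h[1]-h[0];print("30mm dir",np.degrees(np.arctan2(v[1],v[0])),np.linalg.norm(v))
print("eyelet",P(213,201,.19)); rod=P(131,73,.225);print("rod",rod)
h=[P(55,475,.03),P(283,520,.03)];v=h[0]-h[1];print("heater y dir",np.degrees(np.arctan2(v[1],v[0])),np.linalg.norm(v))
e=P(213,201,.19)
v=rod-e;print("yaw from rod",np.degrees(np.arctan2(v[1],v[0])-np.arctan2(61,60)),np.linalg.norm(v[:2]))
print("start",P(242,455,.065),"stop",P(105,425,.06))
o=__import__("rig").robot.get_obs();print("jaw",np.degrees(np.arctan2(*R.from_quat(o["tool_rot"]).as_matrix()[[1,0],0])))
E
```

```text
foot [ 0.4806627  -0.21029271  0.004     ]
headtop [ 0.4775586  -0.20841145  0.156     ]
20mm dir -110.43293216809344 0.01702219123045004
30mm dir 146.89210528572488 0.027978203508897192
eyelet [0.63872295 0.06856924 0.19      ]
rod [0.70195678 0.11176046 0.225     ]
heater y dir 77.80454741868968 0.14560407831892277
yaw from rod -11.138875362996641 0.07657675048695828
start [0.5124374  0.05469682 0.065     ] stop [0.53314873 0.13846723 0.06      ]
jaw -67.32317898049595
```

Emit:
carry_out --steps '[[[2.1,3.3,0.4],-5,0],[[2.1,3.3,0.4],-5,0],[[2.1,3.3,0.4],-5,0],[[2.1,3.3,0.4],-5,0],[[2.1,3.3,0.4],-5,0],[[2.1,3.3,0.4],-5,0],[[2.1,3.3,0.4],-5,0],[[2.1,3.3,0.4],-5,0],[[2.1,3.3,0.4],-5,0],[[0,0,0],-5,0]]' --squeeze 20

```text
time: 1.1
position: [0.4318, -0.2663, 0.2533]
tool_rot: [-0.502, 0.865, 0.004, 0.002]
ft_force: [-0.8, -0.2, 0.1]
grip_width: 0.0873
```

```bash
python3 - <<'E'
from h import *
from rig import robot,cams
o=robot.get_obs();print(o["position"],o["tool_rot"],o["q"].round(2))
w=cams.camera("wrist");pickle.dump(w,open("w1.pkl","wb"));cv2.imwrite("pics/w1.png",w["pixels"][:,:,::-1])
print(w["eye"],w["rotation"],w["fx"],w["cx"],w["cy"])
print(proj(w,(.4776,-.2084,.156)),proj(w,(.4776,-.2084,.097)))
E
```

```text
[ 0.43176517 -0.2662701   0.25332803] [-0.50216808  0.8647551   0.00447797  0.00240578] [-0.78  0.33  1.68  0.01  1.14  1.31]
[ 0.49713126 -0.30511161  0.41587654] [ 0.06558975 -0.12190541  0.85632786 -0.49753358] 320.84774984121077 253.68696419001807 187.2051310702709
[167.68850338 176.52716429] [183.22004541 162.43332158]
```

View pics/w1.png

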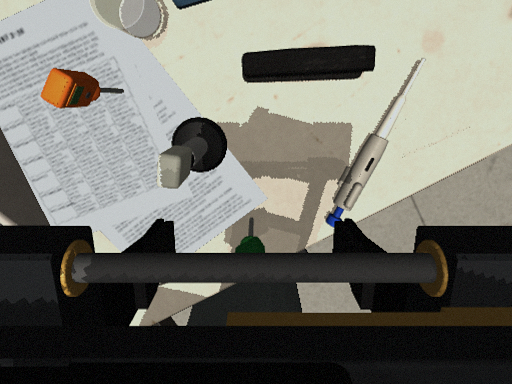

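The wrist view shows the white head at about (172,168), the stand foot at (200,145), and the orange and green decoys clear of it. I'll zoom in for the head's corners.

```bash
python3 - <<'E'
from h import *
w=pickle.load(open("w1.pkl","rb"))
crop(w,145,110,235,200,7,"pics/w1c.png")
E
```

```text
(no output)
```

View pics/w1c.png

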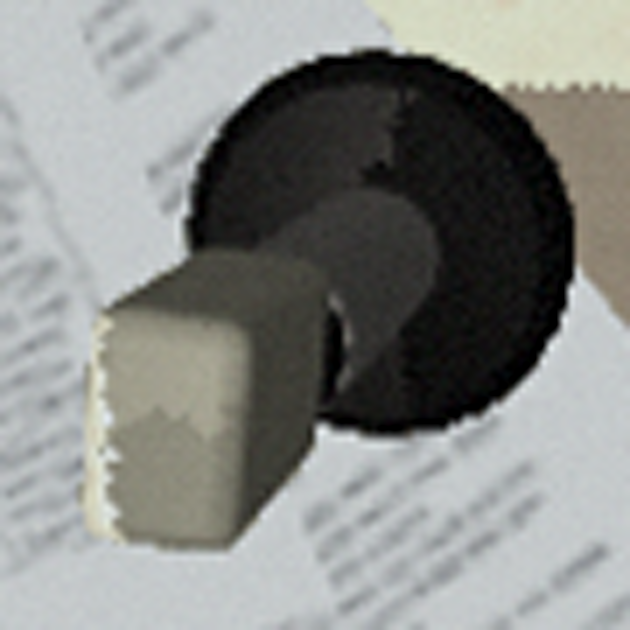

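The head's top face has crop corners (98,312), (245,322), (232,548) and (85,538). The foot is centred at (382,243).

```bash
python3 - <<'E'
from h import *
from rig import robot
w=pickle.load(open("w1.pkl","rb"))
P=lambda x,y,z:onz(w,145+x/7-.43,110+y/7-.43,z)
c=[P(*k,.156) for k in((98,312),(245,322),(232,548),(85,538))]
print("head",np.mean(c,0),"foot",P(382,243,.008))
for a,b in((0,1),(3,2),(0,3),(1,2)):
    v=c[b]-c[a];print(np.linalg.norm(v),np.degrees(np.arctan2(v[1],v[0])))
o=robot.get_obs();print("jaw",np.degrees(np.arctan2(*R.from_quat(o["tool_rot"]).as_matrix()[[1,0],0])),o["position"])
E
```

```text
head [ 0.48119661 -0.21126782  0.156     ] foot [ 0.48182324 -0.21201166  0.008     ]
0.017229510167512636 -123.6098016385231
0.01772460628132182 -123.66896361725134
0.027796117696881957 142.35463487811825
0.027783944633546165 143.37577652879338
jaw -119.89564237939449 [ 0.43111163 -0.26785068  0.25315995]
```

Emit:
carry_out --steps '[[[2.5,2.8,0],-3,0],[[2.5,2.9,0],-2,0],[[0,0,0],0,0],[[0,0,0],0,0]]'

```text
time: 1.55
position: [0.4816, -0.2105, 0.2521]
tool_rot: [-0.463, 0.886, 0.004, 0.001]
ft_force: [0.0, -0.1, -0.4]
grip_width: 0.0866
```

Emit:
carry_out --steps '[[[0,0,-3],0,0],[[0,0,-3],0,0],[[0,0,-3],0,0],[[0,0,-2.2],0,0],[[0,0,0],0,0],[[0,0,0],0,0.5],[[0,0,0],0,1],[[0,0,0],0,1],[[0,0,0],0,1],[[0,0,0],0,1]]'

```text
time: 2.55
position: [0.4802, -0.2205, 0.1414]
tool_rot: [-0.462, 0.887, -0.001, 0.002]
ft_force: [1.4, -1.0, 0.0]
grip_width: 0.0545
```

Emit:
carry_out --steps '[[[0.1,0.9,0],0,0.4],[[0,0,0],0,0.4],[[0,0,0],0,0.4]]'

```text
time: 2.85
position: [0.4819, -0.2106, 0.1426]
tool_rot: [-0.462, 0.887, -0.002, 0.003]
ft_force: [-0.7, -0.4, 0.2]
grip_width: 0.0523
```

Emit:
carry_out --steps '[[[0,0,0],0,1],[[0,0,0],0,1],[[0,0,0],0,1],[[0,0,0],0,1],[[0,0,0],0,1],[[0,0,0],0,1],[[0,0,0],0,1],[[0,0,0],0,1]]'

```text
time: 3.65
position: [0.4819, -0.2104, 0.1423]
tool_rot: [-0.462, 0.887, -0.002, 0.003]
ft_force: [0.7, 0.2, 0.3]
grip_width: 0.0195
```

Emit:
carry_out --steps '[[[0,0,1],0,1],[[0,0,2],0,1],[[0,0,2],0,1],[[0,0,2.5],0,1],[[0,0,2.5],0,1],[[0,0,2.5],0,1],[[0,0,2.5],0,1],[[0,0,2.5],0,1],[[0,0,3],0,1],[[0,0,0],0,1]]'

```text
time: 4.65
position: [0.4789, -0.2086, 0.3597]
tool_rot: [-0.462, 0.887, -0.002, 0.002]
ft_force: [0.1, -0.3, -0.6]
grip_width: 0.0199
```

Emit:
carry_out --steps '[[[1.4,2.7,0],0,1],[[1.4,2.7,0],0,1],[[1.4,2.7,0],0,1],[[1.4,2.7,0],0,1],[[1.4,2.7,0],0,1],[[1.4,2.7,0],0,1],[[1.4,2.7,0],0,1],[[1.4,2.7,0],0,1],[[0,0,0],0,1],[[0,0,0],0,1]]'

```text
time: 5.65
position: [0.5878, 0.0164, 0.3542]
tool_rot: [-0.461, 0.888, 0.001, -0.003]
ft_force: [-0.1, -0.6, -0.5]
grip_width: 0.0199
```

```bash
python3 - <<'E'
from h import *
from rig import robot,cams
o=robot.get_obs();print(o["position"],o["tool_rot"],o["q"].round(2))
w=cams.camera("wrist");pickle.dump((w,o),open("w2.pkl","wb"))
cv2.imwrite("pics/w2.png",cv2.resize(w["pixels"][:,:,::-1],(800,600),interpolation=cv2.INTER_CUBIC))
print(proj(w,(.639,.069,.19))*800/512,w["eye"])
E
```

```text
[0.58775141 0.01641456 0.35424022] [-0.46066676  0.88756791  0.00096444 -0.00289977] [-0.16  0.36  1.34 -0.    1.44  2.02]
[286.32471314 251.07189184] [ 0.65029418 -0.02650429  0.51683763]
```

View pics/w2.png

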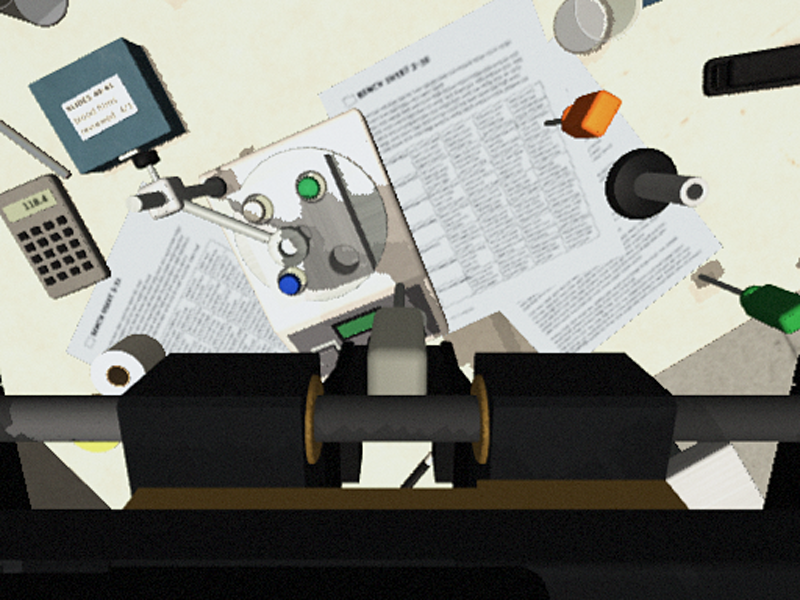

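The held thermometer is visible with its stem tip near (400,285). The eyelet is near (290,247), next to the blue vial. I'll zoom in once for precision.

```bash
python3 - <<'E'
from h import *
w,o=pickle.load(open("w2.pkl","rb"))
crop(w,165,135,275,215,7,"pics/w2c.png")
E
```

```text
(no output)
```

View pics/w2c.png

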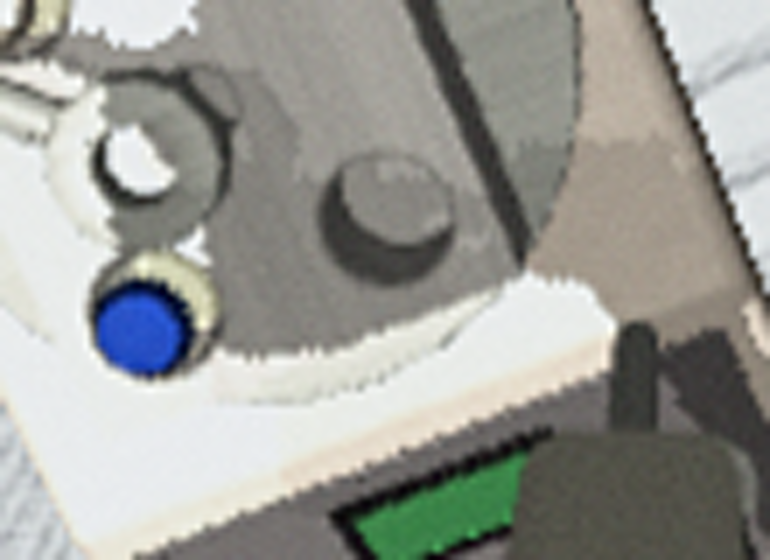

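The ring hole is centred at crop (136,160) and the stem's end is at (635,338).

```bash
python3 - <<'E'
from h import *
w,o=pickle.load(open("w2.pkl","rb"))
P=lambda x,y,z:onz(w,165+x/7-.43,135+y/7-.43,z)
e=P(136,160,.19);s=P(635,335,o["position"][2]-.1253)
print("eye",e,"stem",s,"tcp",o["position"],"delta tip",(e-s)[:2],"delta tcp",e-o["position"])
print(R.from_quat(o["tool_rot"]).as_matrix()[:,2])
E
```

```text
eye [0.6412248  0.06623498 0.19      ] stem [0.58572309 0.01583395 0.22894022] tcp [0.58775141 0.01641456 0.35424022] delta tip [0.05550172 0.05040103] delta tcp [ 0.05347339  0.04982042 -0.16424022]
[-6.03606382e-03 -9.59640161e-04 -9.99981322e-01]
```

Emit:
carry_out --steps '[[[1.8,1.7,0],0,1],[[1.8,1.7,0],0,1],[[1.8,1.6,0],0,1],[[0,0,-1],0,1],[[0,0,-0.8],0,1],[[0,0,0],0,1],[[0,0,0],0,1]]'

```text
time: 6.4
position: [0.6378, 0.0589, 0.333]
tool_rot: [-0.455, 0.89, 0.002, -0.007]
ft_force: [-0.2, 0.1, 0.2]
grip_width: 0.0197
```

```bash
python3 - <<'E'
from h import *
from rig import robot,cams
o=robot.get_obs();print(o["position"],R.from_quat(o["tool_rot"]).as_matrix()[:,2])
w=cams.camera("wrist");pickle.dump((w,o),open("w3.pkl","wb"))
crop(w,206,140,306,220,7,"pics/w3c.png")
E
```

```text
[0.63780565 0.05885528 0.3329709 ] [-0.01465539 -0.00336985 -0.99988693]
```

View pics/w3c.png

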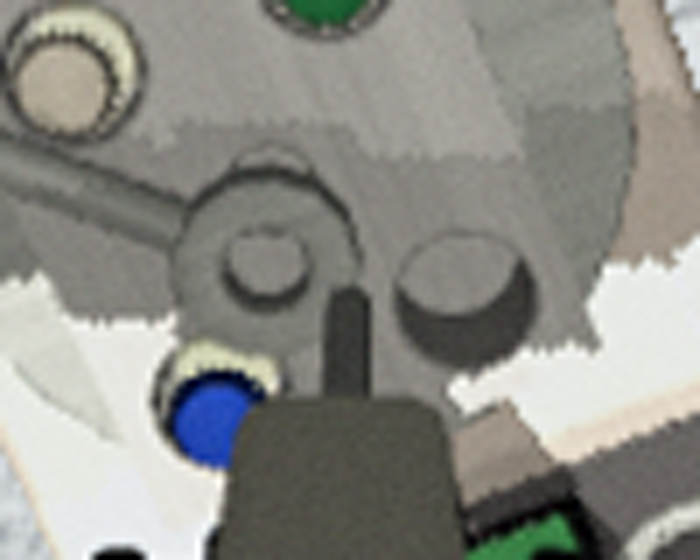

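```bash
python3 - <<'E'
from h import *
w,o=pickle.load(open("w3.pkl","rb"))
P=lambda x,y,z:onz(w,206+x/7-.43,140+y/7-.43,z)
e=P(267,266,.19);z=R.from_quat(o["tool_rot"]).as_matrix()[:,2]
t=o["position"]+.1253*z;s=P(348,299,t[2])
print("eye",e,"stem",s,"model tip",t,"delta",e-s, "delta model",e-t)
E
```

```text
eye [0.64127002 0.06689976 0.19      ] stem [0.63478688 0.05791598 0.20768507] model tip [0.63596933 0.05843304 0.20768507] delta [ 0.00648314  0.00898378 -0.01768507] delta model [ 0.00530069  0.00846672 -0.01768507]
```

Emit:
carry_out --steps '[[[0.6,0.9,0],0,1],[[0,0,0],0,1],[[0,0,0],0,1]]'

```text
time: 6.75
position: [0.644, 0.0675, 0.3341]
tool_rot: [-0.455, 0.891, 0.001, -0.007]
ft_force: [-0.0, 0.7, 0.4]
grip_width: 0.0197
```

Emit:
carry_out --steps '[[[0,0,-0.8],0,1],[[0,0,-0.8],0,1],[[0,0,0],0,1],[[0,0,0],0,1]]'

```text
time: 7.15
position: [0.6437, 0.0678, 0.3167]
tool_rot: [-0.455, 0.89, 0.001, -0.007]
ft_force: [-1.4, 1.0, -0.4]
grip_width: 0.0201
```

```bash
python3 - <<'E'
from h import *
from rig import robot,cams
o=robot.get_obs();print(o["position"],R.from_quat(o["tool_rot"]).as_matrix()[:,2])
w=cams.camera("wrist");pickle.dump((w,o),open("w4.pkl","wb"))
crop(w,206,140,306,220,7,"pics/w4c.png")
E
```

```text
[0.64372826 0.06782371 0.316708  ] [-0.01350254 -0.00372054 -0.99990191]
```

View pics/w4c.png

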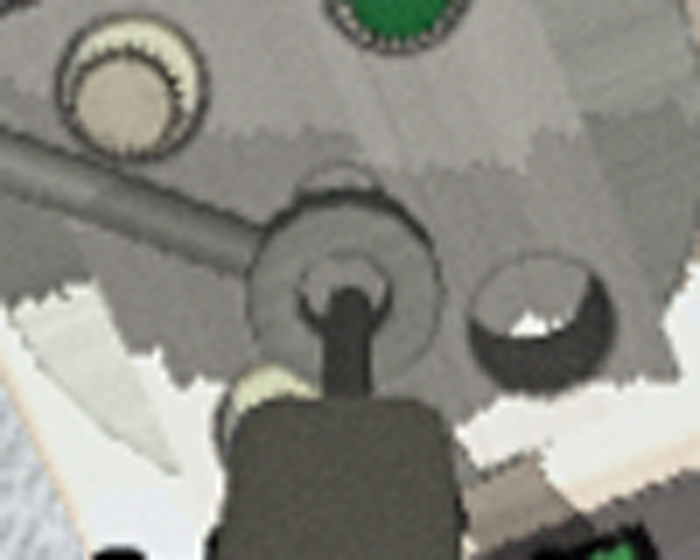

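The stem end (348,300) sits over the hole centre (345,297), so I'll lower it.

Emit:
carry_out --steps '[[[0,0,-0.8],0,1],[[0,0,-0.8],0,1],[[0,0,-0.8],0,1],[[0,0,0],0,1]]'

```text
time: 7.6
position: [0.6435, 0.0677, 0.2904]
tool_rot: [-0.455, 0.891, 0.002, -0.007]
ft_force: [0.1, -1.3, -0.5]
grip_width: 0.0197
```

Emit:
carry_out --steps '[[[-0.05,-0.05,-1],0,1],[[-0.05,0,-1],0,1],[[0,0,-1],0,1],[[0,0,-1],0,1],[[0,0,-0.6],0,1],[[0,0,0],0,1],[[0,0,0],0,1]]'

```text
time: 8.3
position: [0.6418, 0.0671, 0.239]
tool_rot: [-0.455, 0.891, 0.002, -0.008]
ft_force: [-0.3, -0.2, 1.0]
grip_width: 0.0199
```

Emit:
carry_out --steps '[[[0,0,-0.2],0,1],[[0,0,0],0,1],[[0,0,0],0,1]]'

```text
time: 8.6
position: [0.6427, 0.0671, 0.238]
tool_rot: [-0.455, 0.891, 0.001, -0.007]
ft_force: [-0.4, -0.0, 0.1]
grip_width: 0.0197
```

Emit:
carry_out --steps '[[[-0.05,0,-0.3],0,1],[[0,0,-0.1],0,1],[[0,0,0],0,1]]'

```text
time: 8.9
position: [0.6428, 0.067, 0.2355]
tool_rot: [-0.455, 0.891, 0.001, -0.006]
ft_force: [0.3, 0.2, -0.7]
grip_width: 0.0198
```

Emit:
carry_out --steps '[[[0,0,-0.15],0,1],[[0,0,0],0,1],[[0,0,0],0,1]]'

```text
time: 9.2
position: [0.6433, 0.067, 0.2355]
tool_rot: [-0.455, 0.89, 0.0, -0.005]
ft_force: [0.3, 0.0, -1.4]
grip_width: 0.0198
```

Emit:
carry_out --steps '[[[0,0,-0.2],0,1],[[0,0,-0.1],0,1],[[0,0,0],0,1]]'

```text
time: 9.5
position: [0.6435, 0.0669, 0.2355]
tool_rot: [-0.455, 0.89, -0.001, -0.004]
ft_force: [-0.2, -0.8, -0.2]
grip_width: 0.02
```

Emit:
carry_out --steps '[[[0,0,0],0,0.4],[[0,0,0],0,0.4],[[0,0,0],0,0.4],[[0,0,0],0,0.4],[[0,0,0],0,0.4],[[0,0,0],0,0.4]]'

```text
time: 10.1
position: [0.6434, 0.0668, 0.2336]
tool_rot: [-0.455, 0.89, -0.0, -0.005]
ft_force: [-0.2, 1.1, -0.5]
grip_width: 0.0507
```

Emit:
carry_out --steps '[[[0,0,1.5],0,0.4],[[0,0,2.5],0,0.4],[[0,0,3],0,0.4],[[0,0,3],0,0.4],[[-2.5,0,2],6,0.4],[[-3,-0.3,0],6,1],[[-3,-0.3,0],6,1],[[-2.5,-0.3,0],6,1],[[0,0,0],0,1],[[0,0,0],0,1]]'

```text
time: 11.1
position: [0.5296, 0.0574, 0.3573]
tool_rot: [-0.636, 0.772, -0.003, -0.005]
ft_force: [0.2, 0.4, -0.2]
grip_width: 0.0201
```

```bash
python3 - <<'E'
from h import *
from rig import robot,cams
o=robot.get_obs();print(o["position"],R.from_quat(o["tool_rot"]).as_matrix(),o["grip_width"])
w=cams.camera("wrist");pickle.dump((w,o),open("w5.pkl","wb"))
cv2.imwrite("pics/w5.png",cv2.resize(w["pixels"][:,:,::-1],(800,600),interpolation=cv2.INTER_CUBIC))
print(proj(w,(.512,.055,.065))*800/512,proj(w,(.6413,.0668,.249))*800/512)
E
```

```text
[0.52959175 0.05744599 0.35726921] [[-0.19058951 -0.98166274 -0.00372751]
 [-0.98160219  0.19061958 -0.0110145 ]
 [ 0.01152306  0.00155969 -0.99993239]] 0.020127904141810225
[398.72322507 255.30191827] [332.46346709  84.46364147]
```

View pics/w5.png

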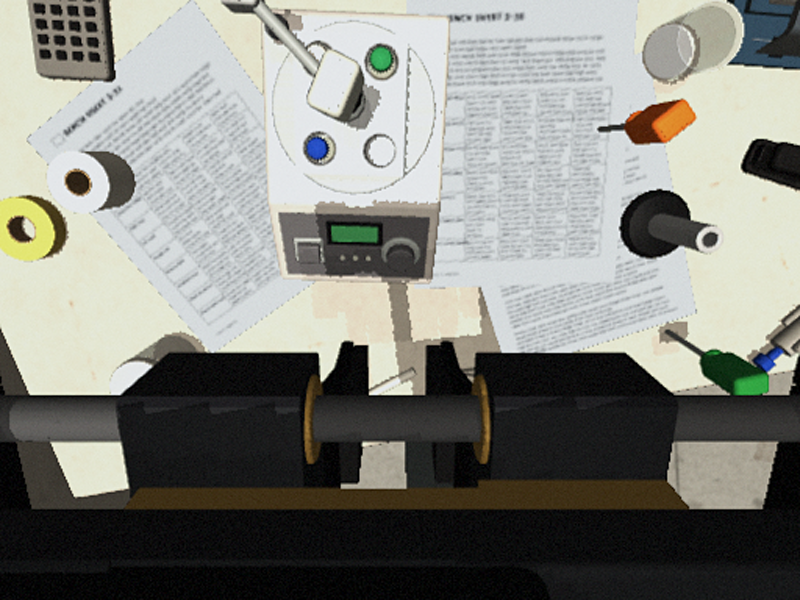

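The thermometer's head (335,85) is where a seated one should project (332,84). The start button is at about (401,255) and the stop at (306,250). I'll zoom in on the console.

```bash
python3 - <<'E'
from h import *
w,o=pickle.load(open("w5.pkl","rb"))
crop(w,175,125,285,185,7,"pics/w5c.png")
E
```

```text
(no output)
```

View pics/w5c.png

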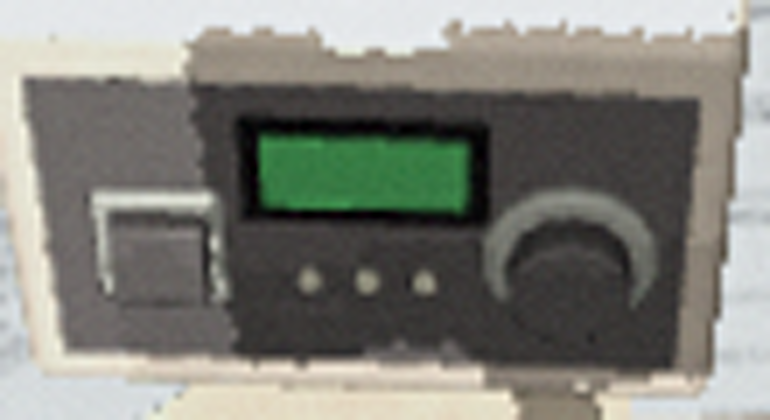

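The start face is centred at crop (567,293) and the stop face at (157,263). Their known 84 mm spacing gives the height.

```bash
python3 - <<'E'
from h import *
from scipy.optimize import brentq
w,o=pickle.load(open("w5.pkl","rb"));t=pickle.load(open("c0.pkl","rb"))["top"]
P=lambda x,y,z:onz(w,175+x/7-.43,125+y/7-.43,z)
s=np.radians(29)
def f(z):
    a=P(567,293,z);b=P(157,263,z-.005*np.cos(s));return np.hypot(*(b-a)[:2])-np.hypot(.084,.005*np.sin(s))
z=brentq(f,.02,.12);a=P(567,293,z);b=P(157,263,z-.0044);v=b-a
yaw=np.degrees(np.arctan2(v[1],v[0])-np.arctan2(84,2.4));print("z",z,a,b,"yaw",yaw)
E_=np.array([.6413,.0668]);r=np.radians(-11.5);M=np.array([[np.cos(r),np.sin(r)],[-np.sin(r),np.cos(r)]])
for zz in(.055,.06,.065,.07,.075):
    p=P(567,293,zz);print(zz,p[:2].round(4),"heater xy",(M@(p[:2]-E_)+[.04,0]).round(4))
u,v_=proj(t,a);print("in top crop",(u-215+.4)*5,(v_-110+.4)*5)
# back and front edges of console, heater coords
for y,zz in((78,.085),(360,.03),(385,.0)):
    p=P(440,y,zz);print(y,zz,(M@(p[:2]-E_)+[.04,0]).round(4))
E
```

```text
z 0.07132976717443922 [0.50884574 0.0551496  0.07132977] [0.53032641 0.1363971  0.06692977] yaw -13.172753196116643
0.055 [0.5054 0.0555] heater xy [-0.0909 -0.0381]
0.06 [0.5064 0.0554] heater xy [-0.0899 -0.038 ]
0.065 [0.5075 0.0553] heater xy [-0.0888 -0.0379]
0.07 [0.5086 0.0552] heater xy [-0.0878 -0.0378]
0.075 [0.5096 0.0551] heater xy [-0.0867 -0.0378]
in top crop 241.34991173266553 459.4986779356792
78 0.085 [-0.0425 -0.0127]
360 0.03 [-0.1117 -0.0103]
385 0.0 [-0.1252 -0.0091]
```

Emit:
carry_out --steps '[[[-1.4,0,-2],0,1],[[-1.4,0,-3],0,1],[[0,0,-3],0,1],[[0,0,-3],0,1],[[0,0,-3],0,1],[[0,0,-3],0,1],[[0,0,-3],0,1],[[0,0,-1],0,1],[[0,0,0],0,1],[[0,0,0],0,1]]'

```text
time: 12.15
position: [0.5159, 0.0568, 0.1401]
tool_rot: [-0.632, 0.775, -0.008, 0.001]
ft_force: [-0.3, -0.3, 0.3]
grip_width: 0.0007
```

Drifted +1.5 cm in x; I'll correct that, then approach.

Emit:
carry_out --steps '[[[-1.5,0,-1],0,1],[[0,0,0],0,1],[[0,0,-1.5],0,1],[[0,0,0],0,1],[[0,0,0],0,1]]'

```text
time: 12.65
position: [0.51, 0.0562, 0.122]
tool_rot: [-0.632, 0.775, -0.015, 0.008]
ft_force: [0.3, 0.4, 0.4]
grip_width: 0.0002
```

```bash
python3 - <<'E'
from h import *
from rig import robot
o=robot.get_obs();print(o["q"].round(3),o["joint_velocities"].round(3),o["joint_torque"].round(2),o["position"],R.from_quat(o["tool_rot"]).as_matrix()[:,2])
E
```

```text
[-0.102  0.521  1.827 -0.015  0.761  1.681] [ 0.002 -0.004 -0.007  0.003  0.013 -0.001] [ 4.000e-02 -3.681e+01 -1.083e+01 -1.000e-02 -1.600e-01  0.000e+00] [0.50997109 0.05615678 0.12199941] [ 0.03092114 -0.0135706  -0.9994297 ]
```

Emit:
carry_out --steps '[[[-0.9,0.1,0],0,1],[[0,0,0],0,1],[[0,0,0],0,1]]'

```text
time: 12.95
position: [0.5026, 0.0571, 0.1247]
tool_rot: [-0.632, 0.775, -0.017, 0.01]
ft_force: [0.1, -0.9, 0.4]
grip_width: 0.0006
```

Now lower in steps, watching the force.

Emit:
carry_out --steps '[[[0,0,-1],0,1],[[-0.1,0,-1],0,1],[[0,0,0],0,1],[[0,0,0],0,1]]'

```text
time: 13.35
position: [0.5015, 0.0571, 0.103]
tool_rot: [-0.632, 0.775, -0.017, 0.01]
ft_force: [-0.1, 0.3, -0.8]
grip_width: 0.0002
```

Emit:
carry_out --steps '[[[0,0,-0.4],0,1],[[0,0,0],0,1],[[0,0,0],0,1]]'

```text
time: 13.65
position: [0.5015, 0.0571, 0.0982]
tool_rot: [-0.632, 0.775, -0.017, 0.009]
ft_force: [1.2, 0.4, 0.1]
grip_width: 0.0003
```

Emit:
carry_out --steps '[[[0.1,0,-0.3],0,1],[[0,0,0],0,1],[[0,0,0],0,1]]'

```text
time: 13.95
position: [0.5029, 0.057, 0.0952]
tool_rot: [-0.632, 0.775, -0.017, 0.01]
ft_force: [-0.2, -0.4, -0.3]
grip_width: 0.0004
```

Emit:
carry_out --steps '[[[0.1,0,-0.3],0,1],[[0,0,0],0,1],[[0,0,0],0,1]]'

```text
time: 14.25
position: [0.5041, 0.057, 0.0921]
tool_rot: [-0.632, 0.775, -0.017, 0.01]
ft_force: [0.5, -0.2, 0.5]
grip_width: 0.0002
```

Emit:
carry_out --steps '[[[0.05,0,-0.3],0,1],[[0,0,0],0,1],[[0,0,0],0,1]]'

```text
time: 14.55
position: [0.5048, 0.057, 0.0889]
tool_rot: [-0.632, 0.775, -0.017, 0.01]
ft_force: [0.8, 0.3, -0.1]
grip_width: 0.0004
```

Emit:
carry_out --steps '[[[0,0,-0.3],0,1],[[0,0,0],0,1],[[0,0,0],0,1]]'

```text
time: 14.85
position: [0.5047, 0.0571, 0.0856]
tool_rot: [-0.632, 0.775, -0.017, 0.01]
ft_force: [-0.1, -0.2, -0.1]
grip_width: 0.0005
```

Emit:
carry_out --steps '[[[0,0,-0.2],0,1],[[0,0,0],0,1],[[0,0,0],0,1]]'

```text
time: 15.15
position: [0.5047, 0.057, 0.0834]
tool_rot: [-0.632, 0.775, -0.017, 0.01]
ft_force: [-0.0, 0.2, 0.6]
grip_width: 0.0003
```

```bash
python3 - <<'E'
from h import *
from rig import robot,cams
o=robot.get_obs();T=R.from_quat(o["tool_rot"]).as_matrix();tip=o["position"]+T@[0,0,.022]
w=cams.camera("wrist");s=cams.camera("scene");pickle.dump((w,s,o),open("w6.pkl","wb"))
print("tip",tip,proj(w,tip),"btn",proj(w,(.5088,.0551,.0713)),proj(w,(.5064,.0554,.06)), "scene tip",proj(s,tip),proj(s,(.5088,.0551,.0713)))
def cr(c,uv,h,k):
    u,v=np.clip(np.round(uv).astype(int),[h,h],[511-h,383-h]);print("crop origin",u-h,v-h)
    return cv2.resize(c["pixels"][v-h:v+h,u-h:u+h,::-1],None,fx=k,fy=k,interpolation=cv2.INTER_CUBIC)
cv2.imwrite("pics/w6.png",np.hstack([cr(w,proj(w,tip)-[0,15],40,5),cr(s,proj(s,tip),40,5)]))
E
```

```text
tip [0.50548716 0.05673057 0.06138459] [253.19701839 223.79502326] btn [254.86067226 223.80413126] [254.98739481 221.25808244] scene tip [255.31905157 217.14502365] [256.5433081  214.26190911]
crop origin 213 169
crop origin 215 177
```

View pics/w6.png

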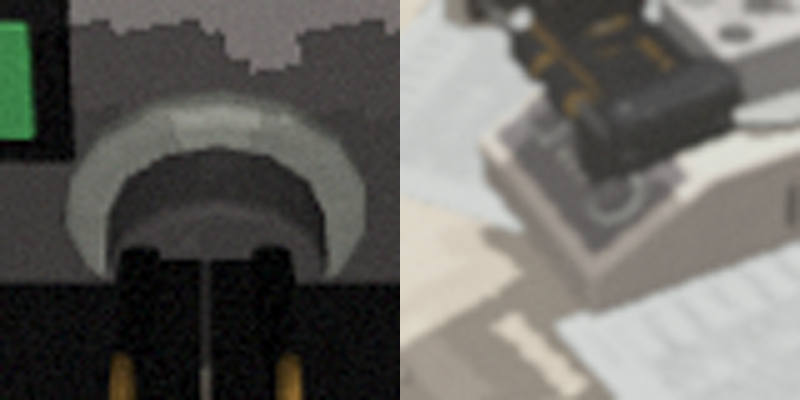

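The wrist view (left half) shows the closed fingers over the front part of the start button. The button wall is still visible between y 150 and 205, so it looks unpressed, and the fingers are about 1.5 mm left of centre. Next I'll get the face height from the apparent diameters.

```bash
python3 - <<'E'
from h import *
w,s,o=pickle.load(open("w6.pkl","rb"))
for nm,u,v,px,D in(("face",213+216/5,169+265/5,218/5,.026),("bezel",213+216/5,169+215/5,297/5,.037)):
    for k in(.97,1,1.03):
        e,d=ray(w,u,v);print(nm,k,(e+d*w["fx"]*D/px*k).round(4))
print(R.from_quat(w["rotation"]).apply([0,0,-1]),w["eye"])
E
```

```text
face 0.97 [0.5104 0.054  0.0731]
face 1 [0.5085 0.0543 0.0677]
face 1.03 [0.5066 0.0546 0.0623]
bezel 0.97 [0.5134 0.0533 0.0639]
bezel 1 [0.5116 0.0536 0.0582]
bezel 1.03 [0.5098 0.0538 0.0525]
[-0.22741122  0.04074254 -0.97294614] [0.57204851 0.04388952 0.24904897]
```

The button is still fully out (about 9 of 9.5 mm of wall visible), so I'll continue down.

Emit:
carry_out --steps '[[[0.1,-0.15,-0.3],0,1],[[0,0,0],0,1]]'

```text
time: 15.45
position: [0.5059, 0.0555, 0.0803]
tool_rot: [-0.632, 0.775, -0.017, 0.01]
ft_force: [0.1, -0.2, 0.1]
grip_width: 0.0003
```

Emit:
carry_out --steps '[[[0,0,-0.2],0,1],[[0,0,0],0,1]]'

```text
time: 15.65
position: [0.5059, 0.0553, 0.0781]
tool_rot: [-0.632, 0.775, -0.017, 0.01]
ft_force: [0.9, 0.4, -0.5]
grip_width: 0.0005
```

Emit:
carry_out --steps '[[[0,0,-0.2],0,1],[[0,0,0],0,1]]'

```text
time: 15.85
position: [0.5064, 0.0553, 0.0763]
tool_rot: [-0.632, 0.775, -0.018, 0.01]
ft_force: [-0.5, -0.0, 2.8]
grip_width: 0.001
```

Emit:
carry_out --steps '[[[0,0,-0.2],0,1],[[0,0,0],0,1]]'

```text
time: 16.05
position: [0.507, 0.0552, 0.0747]
tool_rot: [-0.632, 0.775, -0.018, 0.011]
ft_force: [-0.5, -0.4, 3.0]
grip_width: 0.0004
```

Contact at TCP z ≈ 0.077; now press along the button's axis.

Emit:
carry_out --steps '[[[0.1,0,-0.2],0,1],[[0.1,0,-0.2],0,1],[[0,0,0],0,1]]'

```text
time: 16.35
position: [0.5085, 0.0548, 0.0717]
tool_rot: [-0.632, 0.774, -0.018, 0.01]
ft_force: [-1.6, 0.1, 7.9]
grip_width: 0.0002
```

Emit:
carry_out --steps '[[[0.05,0,-0.2],0,1],[[0.05,0,-0.2],0,1]]'

```text
time: 16.55
position: [0.5088, 0.0548, 0.071]
tool_rot: [-0.633, 0.774, -0.019, 0.01]
ft_force: [-7.2, 0.2, 28.3]
grip_width: 0.0003
```

```bash
python3 - <<'E'
from h import *
from rig import robot,cams
w=cams.camera("wrist");o=robot.get_obs();pickle.dump((w,o),open("w7.pkl","wb"))
w6=pickle.load(open("w6.pkl","rb"))[0]
for c in(w6,w):print(c["pixels"][165:245,254:259].mean((1,2)).astype(int).tolist())
print(o["ft_force"],o["position"])
E
```

```text
[114, 113, 113, 113, 115, 111, 112, 113, 113, 112, 97, 71, 74, 74, 74, 67, 65, 67, 66, 66, 66, 68, 82, 95, 105, 129, 144, 142, 137, 126, 119, 121, 114, 78, 47, 48, 51, 50, 46, 47, 44, 44, 43, 46, 58, 67, 69, 60, 60, 55, 58, 57, 57, 57, 57, 54, 17, 13, 14, 12, 16, 12, 15, 16, 13, 15, 15, 12, 17, 13, 17, 15, 15, 15, 10, 13, 18, 20, 26, 23]
[224, 226, 202, 100, 136, 108, 111, 110, 109, 110, 110, 110, 109, 109, 110, 108, 98, 77, 70, 72, 70, 64, 63, 63, 64, 65, 66, 65, 66, 65, 65, 63, 65, 65, 64, 69, 88, 92, 104, 126, 140, 133, 115, 107, 102, 101, 100, 83, 43, 41, 47, 58, 66, 65, 58, 59, 54, 10, 13, 13, 12, 15, 17, 13, 15, 16, 16, 13, 11, 15, 13, 16, 16, 12, 13, 14, 14, 14, 12, 16]
[-6.43375209  0.21297629 24.69061382] [0.50881477 0.05481872 0.07107341]
```

Emit:
carry_out --steps '[[[-0.1,0,0.3],0,1],[[-0.2,0,0.5],0,1],[[-0.3,0,1],0,1],[[0,0,2],0,1],[[0,0,3],0,1],[[0,0,3],0,1],[[0,0,3],0,1],[[0,0,3],0,1],[[0,0,3],0,1],[[0,0,3],0,1]]'

```text
time: 17.6
position: [0.4948, 0.0557, 0.2933]
tool_rot: [-0.632, 0.775, -0.012, 0.005]
ft_force: [0.7, -0.2, 0.4]
grip_width: 0.0004
```

Emit:
carry_out --steps '[[[0,0,3],0,1],[[0,0,3],0,1],[[0,0,0],0,1],[[0,0,0],0,1]]'

```text
time: 18.0
position: [0.4954, 0.0557, 0.3604]
tool_rot: [-0.632, 0.774, -0.016, 0.008]
ft_force: [-0.3, 0.5, -0.9]
grip_width: 0.0006
```

```bash
python3 - <<'E'
from h import *
from rig import robot,cams
w=cams.camera("wrist");t=cams.camera("top");o=robot.get_obs();pickle.dump((w,t,o),open("w8.pkl","wb"))
print(o["position"],o["ft_force"],o["time"])
w5,_=pickle.load(open("w5.pkl","rb"));t0=pickle.load(open("c0.pkl","rb"))["top"]
# head top: near-white blob around predicted position
p=proj(w,(.6413,.0668,.249));print("pred head",p)
# console: wall profile at start button, vs w5
for n,c in(("w5",w5),("w8",w)):
    q=proj(c,(.5045,.0555,.054)).round().astype(int);print(n,q,c["pixels"][max(q[1]-22,0):q[1]+10,q[0]-1:q[0]+2].mean((1,2)).astype(int).tolist())
# bystanders in top view before/after
for n,u,v in(("cup",176,228),("roll",175,166),("beaker",353,160),("heater top",258,150)):
    a=t0["pixels"][v-12:v+12,u-12:u+12].astype(int);b=t["pixels"][v-12:v+12,u-12:u+12].astype(int);print(n,abs(a-b).mean().round(2))
E
```

```text
[0.49541542 0.055653   0.35972264] [ 0.1212448   0.38373554 -0.05201357] 18.1
pred head [200.98513782  15.96891418]
w5 [256 167] [63, 65, 61, 63, 63, 64, 76, 113, 141, 120, 106, 65, 43, 45, 53, 70, 67, 60, 60, 54, 53, 55, 55, 57, 55, 56, 56, 57, 56, 52, 55, 55]
w8 [251 152] [100, 101, 99, 97, 103, 162, 217, 138, 99, 75, 39, 41, 49, 64, 63, 61, 56, 57, 56, 57, 58, 58, 58, 60, 59, 57, 60, 59, 59, 58, 56, 57]
cup 10.81
roll 10.33
beaker 10.76
heater top 80.2
```

```bash
python3 - <<'E'
from h import *
w,t,o=pickle.load(open("w8.pkl","rb"));t0=pickle.load(open("c0.pkl","rb"))["top"]
g=lambda c:cv2.GaussianBlur(cv2.cvtColor(c["pixels"],cv2.COLOR_RGB2GRAY).astype(np.float32),(3,3),0)
A,B=g(t0),g(t)
for n,u,v in(("cup",176,228),("roll",175,166),("beaker",353,160),("control: pen box",405,205)):
    r=cv2.matchTemplate(B[v-22:v+22,u-22:u+22],A[v-14:v+14,u-14:u+14],cv2.TM_CCOEFF_NORMED);_,m,_,l=cv2.minMaxLoc(r);print(n,round(m,3),np.array(l)-8)
w5,_=pickle.load(open("w5.pkl","rb"))
for n,c in(("w5",w5),("w8",w)):   # same patch around the seated head, warped by the eyelet-height prediction
    print(n,proj(c,(.6413,.0668,.249)).round(1))
p,q=[proj(c,(.6413,.0668,.249)).round().astype(int) for c in(w5,w)]
a=g(w5)[p[1]-12:p[1]+14,p[0]-16:p[0]+16];b=g(w)[0:q[1]+26,q[0]-28:q[0]+28]
r=cv2.matchTemplate(b,a,cv2.TM_CCOEFF_NORMED);_,m,_,l=cv2.minMaxLoc(r);print("head",m,np.array(l)-[12,q[1]-12])
E
```

```text
cup 1.0 [0 0]
roll 1.0 [0 0]
beaker 1.0 [0 0]
control: pen box 1.0 [0 0]
w5 [212.8  54.1]
w8 [201.  16.]
head 0.9624703526496887 [ 1 -2]
```

All checks agree, so I'm handing in.

```bash
python3 -c "
from rig import robot
print(robot.hand_in())"
```

```text
the job is handed in; nothing more can be done
None
```

The thermometer now hangs in the heater's eyelet, released. The start button was then pressed fully in and let back out. I handed the job in at about 18 s on the robot's clock, with the gripper clear of everything.

- **Thermometer:** the tool stopped going down at z = 0.2355 m, where the collar should meet the ring (0.2353 m). The force reading showed no clear contact there, so I relied on the height stall. After release, the head was where a seated thermometer should appear, and it was still there after the button press. I did not check directly that the collar is flat.
- **Start button:** first contact came at a fingertip height of about 0.055 m. My camera estimates had put the face at 0.065–0.077 m, so I went down in small steps and watched the force. Travel came to about 6 mm, and the force then rose to 28 N against a 5 N spring. The wrist camera showed the button wall shrink while pressed and return to about its earlier height afterwards.
- **Stop button:** the fingers stayed about 80 mm from it the whole time.
- **Cup, beaker and label roll:** the top camera shows no shift in any of them between start and finish.
- **Tool drift:** the tool drifted by up to 1.5 cm and tilted by up to 2 degrees during some moves. I corrected the position each time. The tilt was left, and neither caused a problem.

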